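Pack the stripped breaker parts into their foam trays

TASK

The circuit breaker on the bench has been stripped for overhaul: pack the single arc chute, the closing coil, the trip unit and the operating mechanism for the workshop by putting each into the foam tray whose cut-out has its outline, upright as it stands now and right down on the yellow floor (either way round is fine). Set the parts down, do not drop them, and leave the orange screwdriver and the dish of screws where they are.

Things in the scene. Friction and masses are not known exactly. Their poses are not given: they have to be found in the camera images.
- arc_chute: Loose single arc chute: stack of notched steel plates between dark red fibre cheeks; a block 40 (x) by 58 (y) by 46 mm high, about 250 g. It stands upright on the mat. Origin: centre of the underside; z up; the red cheeks are the +x and -x faces, flat: grip it across x, 40 mm.
- closing_coil: Loose closing coil: round white bobbin with copper winding, upright, 56 mm across, 44 mm high (upper flange from 31 to 44 mm, winding below it 53 mm across), a 12 mm steel plunger end standing 12 mm higher in the middle; 300 g. Grip it at the upper flange, any yaw. Origin: centre of the underside; z up; x and y arbitrary.
- trip_unit: Loose trip unit: long black box with a light grey face on top carrying three orange dials; 34 (x) by 104 (y) by 44 mm high, about 280 g. It lies on the mat, face up. Origin: centre of the underside; z up; y along its length: grip it across x, 34 mm.
- mechanism: Loose operating mechanism: gold steel frame 56 (x) by 44 (y) by 42 mm high, two springs, a black shaft 14 mm thick and 100 mm long through it along y (axis 12 mm up, 28 mm out at each end), a black toggle 12 by 14 mm in the middle up to 60 mm; 400 g, upright. Origin: centre of the underside; z up; grip the frame across x, 56 mm, with the toggle between the fingers.
- tray_chute: Fixed grey tray of black foam, 110 (x) by 150 (y) by 30 mm high. Its cut-out, in the centre, is 20 mm deep with upright walls and a yellow floor 10 mm above the underside; the cut-out is a rectangle 56 (x) by 74 (y) mm. Origin: centre of the underside; z up, x across the short side, y along the long side.
- tray_coil: Fixed grey tray of black foam, 110 (x) by 150 (y) by 30 mm high. Its cut-out, in the centre, is 20 mm deep with upright walls and a yellow floor 10 mm above the underside; the cut-out is a circle of 72 mm diameter. Origin: centre of the underside; z up, x across the short side, y along the long side.
- tray_trip: Fixed grey tray of black foam, 110 (x) by 150 (y) by 30 mm high. Its cut-out, in the centre, is 20 mm deep with upright walls and a yellow floor 10 mm above the underside; the cut-out is a long rectangle 50 (x) by 120 (y) mm. Origin: centre of the underside; z up, x across the short side, y along the long side.
- tray_mech: Fixed grey tray of black foam, 110 (x) by 150 (y) by 30 mm high. Its cut-out, in the centre, is 20 mm deep with upright walls and a yellow floor 10 mm above the underside; the cut-out is a cross: 72 (x) by 60 (y) mm in the middle, with an arm 30 mm wide (x) running 116 mm along y. Origin: centre of the underside; z up, x across the short side, y along the long side.
- screwdriver: Loose orange-handled screwdriver lying on the mat nearer to the robot than the parts. Not to be moved. Origin on its underside, x along its length.
- screw_dish: Loose round steel dish with screws in it, 96 mm across and 22 mm high, on the mat nearer to the robot than the parts. Not to be moved. Origin: centre of the underside.
Things that resemble listed ones, but are neither listed nor needed, are in the scene too. Several things look just like the mechanism: the one meant starts farthest to the robot's right.

How it is judged:
At the end, for the whole second after the job is handed in: Each part in its own tray: origin within 14 mm horizontally of the tray's centre and 6 to 14 mm above its underside (cut-out floor at 10), upright within 0.12 rad, the chute, trip unit and mechanism along the tray's long side within 0.3 rad either way round; released, at rest (below 0.02 m/s) (horizontal distance between arc_chute and tray_chute below 0.014 m and z of arc_chute in the frame of tray_chute between 0.006 and 0.014 m and angle between each of arc_chute, closing_coil, trip_unit, mechanism's own z axis and vertical below 0.12 rad and linear speed of each of arc_chute, closing_coil, trip_unit, mechanism below 0.02 m/s and angle between the y axis of arc_chute and the y axis of tray_chute, either way round below 0.3 rad and horizontal distance between closing_coil and tray_coil below 0.014 m and z of closing_coil in the frame of tray_coil between 0.006 and 0.014 m and horizontal distance between trip_unit and tray_trip below 0.014 m and z of trip_unit in the frame of tray_trip between 0.006 and 0.014 m and angle between the y axis of trip_unit and the y axis of tray_trip, either way round below 0.3 rad and horizontal distance between mechanism and tray_mech below 0.014 m and z of mechanism in the frame of tray_mech between 0.006 and 0.014 m and angle between the y axis of mechanism and the y axis of tray_mech, either way round below 0.3 rad); the robot touches nothing.
It fails at once if a part is dropped (moves faster than 0.85 m/s while the fingers do not hold it, as after a fall of about 4 cm) ((linear speed of arc_chute above 0.85 m/s and contact force between the fingers and arc_chute below 0.05 N) or (linear speed of closing_coil above 0.85 m/s and contact force between the fingers and closing_coil below 0.05 N) or (linear speed of trip_unit above 0.85 m/s and contact force between the fingers and trip_unit below 0.05 N) or (linear speed of mechanism above 0.85 m/s and contact force between the fingers and mechanism below 0.05 N)).
It fails at once if the orange screwdriver or the dish of screws is moved by more than 30 mm (distance of any of screwdriver, screw_dish from where it was at the start of the episode above 0.03 m).
It also fails if it takes over 104 s, if anything falls off the work surface, if the arm or the gripper's body presses on something with over 40 N, if the wrist force passes 120 N, or if a joint passes its speed limit or range.

ROBOT

A 6-joint arm with a two-finger parallel gripper is mounted at the origin on the work surface. World frame = base frame: x ahead of the robot, y to its left, z up, the work surface at z = 0. Lengths are in m, angles in rad, forces in N, time in s.
With the tool pointing down it reaches from about 0.375 to 0.9 m from the base axis. Payload 3.1 kg.
Tool frame: the origin (TCP) lies midway between the tips of the shut fingers; the grasp point (between the pads) lies 19 mm behind it; z points along the fingers, y is the line along which they close (so a half turn about z gives the same grasp; the last joint's range is limited). The gripper opens to 85 mm and grips with 20 to 120 N. Pads are 22 mm wide; open, the fingers measure 114 mm over their backs; the gripper's body (76 mm by 85 mm) begins 54 mm behind the grasp point. The pads swing forward as they close: fully open they stand 13 mm farther back than shut.
Start: joints at [-1.518, 0.527, 1.433, -0, 1.181, -0.178], TCP at [0.143, -0.608, 0.231] pointing down, gripper open.
Joint ranges: [-3.08, 3.08], [-0.75, 2.2], [0.22, 2.44], [-1.43, 4.57], [0, 2.65], [-2.85, 2.85]. Speed limits (rad/s): [2.79, 2.79, 3.14, 3.14, 3.14, 3.14].

INTERFACE

Orientations are given as a unit quaternion [x, y, z, w].
In Python, from station import manip gives the robot as it stands.
- The arm moves only by the tool drive_tool, never from a script. Its argument "motion" is a list that holds one entry, the list of rows, each a list of 5 numbers: the finger opening in mm, from 0 to 85.4, then the shift along the tool's x, y, z in units of 30 mm (1.0 is 30 mm), then the turn about the tool's z in units of 8 degrees (1.0 is 8 degrees). In form: [[[fingers, x, y, z, yaw], ...]]. A call has 1 to 10 rows; each row is the pose to reach, as a shift and turn from the pose commanded when the call began, along the tool's axes at that moment; what a row does not reach only later rows make up. A row lasts 1/10 s, in which the tool goes at most 50 mm and 8.59 degrees, less where a joint would pass 70% of its speed; a pose out of reach is approached as far as the arm can. A call with a gripper value outside its range is refused whole. The fingers move at their own pace and stop on an object; "squeeze" is the grip in N (left out, the last holds). Time passes only in rows, so rows that repeat a pose let the fingers close. It gives the time, the measured TCP pose, the force, the opening and the grip force at its end, in the units of the state.
- manip.sense(): the state, without advancing time (a new reading comes with each control period).
- manip.snapshot(name): name is "scene" or "top" or "wrist"; returns the picture (384x512x3 uint8, red, green, blue); there is no depth.
- manip.camera_model(name): a dict with "fov_y" (degrees; the focal length in pixels is half the picture's height over the tangent of half this angle, whatever the lens; pixels are square), "cx", "cy" (the principal point, pixels), "k1" (the pictures are not rectified: a ray, as slopes to the right and down, at radius r is drawn at 1 + k1 r^2 times it, then the intrinsics apply), "origin" and "orientation" of the camera in the world. Camera axes: x right, y up, looking along -z (the intrinsics and any distortion apply to the point x, -y, -z); pixel columns grow to the right and rows downward; lengths in m; the calibration is good to about 2 mm. A picture is of the moment at which its call begins: read the wrist's pose just before it. camera_model takes no time and is no camera call; for the wrist camera it gives the pose at the moment of the call.
- manip.sign_off(): hands the job in; it is judged then, once.
The state is a dict: "t": time; "q": joint angles; "qd": joint speeds; "tau": joint torques, N m; "tcp_pos": TCP position; "tool_rot": TCP orientation; "force": force on the tool from outside, world axes, zero at the start; "ft_torque": the same for the moment, N m; "finger_gap": opening from 0.0 (shut) to 1.0 (fully open); "gripper_force": force on a finger pad.
Only numpy, scipy, OpenCV 4.12 (cv2) and the standard library are available. Lean on these libraries where they do the work, as an engineer would, in place of code of your own. Each camera call takes 0.05 s, during which the arm holds its last target. There are 200 camera calls.

## Working session

There is one attempt and no reset: what is moved stays moved. The work goes in short steps, Python scripts to look and compute and a tool call to move; the robot and the scene stay as the last step left them, time stands still between calls to the robot, and variables do not carry over. Pictures are saved under pics/ and viewed, at most 14 in all, crops included, and the job is handed in when it is done.

Besides the shell and the picture viewer there is one more tool, called after "Call:" as name(argument=value, ...) on one line, values as JSON. drive_tool: Moves the arm, as the interface text tells. Its arguments: {"type":"object","properties":{"motion":{"type":"array","items":{"type":"array","items":{"type":"array","items":{"type":"number"}}}},"squeeze":{"type":"number"}},"required":["motion"]}

```bash
ls; mkdir -p pics; cat > h.py <<'E'
import numpy as np, cv2
from station import manip
from scipy.spatial.transform import Rotation as R
def snap(n,f):
    m=manip.camera_model(n); im=manip.snapshot(n); cv2.imwrite('pics/'+f+'.png',im[:,:,::-1]); 
    np.save('pics/'+f+'.npy',m,allow_pickle=True); return im,m
def load(f): return np.load('pics/'+f+'.npy',allow_pickle=True).item()
def ray(m,u,v):
    f=192/np.tan(np.radians(m['fov_y'])/2)
    d=np.array([(u-m['cx'])/f,(v-m['cy'])/f]); p=d.copy()
    for _ in range(30): p=d/(1+m['k1']*(p@p))
    o=R.from_quat(m['orientation']) if len(np.shape(m['orientation']))==1 else R.from_matrix(m['orientation'])
    return np.array(m['origin']),o.apply([p[0],-p[1],-1])
def atz(m,u,v,z):
    o,d=ray(m,u,v); return o+d*(z-o[2])/d[2]
def tri(a,b):
    (o,d),(p,e)=a,b
    s=np.linalg.lstsq(np.array([d,-e]).T,p-o,rcond=None)[0]
    x,y=o+d*s[0],p+e*s[1]; return (x+y)/2,np.linalg.norm(x-y)
E
python3 - <<'E'
from h import *
for n in('scene','top','wrist'):
    im,m=snap(n,n+'0'); print(n,m)
    cv2.imwrite(f'pics/{n}0b.png',cv2.resize(im[:,:,::-1],(800,600),interpolation=cv2.INTER_CUBIC))
s=manip.sense();print(s['tcp_pos'],s['tool_rot'],s['t'])
E
```

```text
pics
scene {'fov_y': 47.6909176624968, 'cx': 257.0955360209231, 'cy': 185.96966311882818, 'k1': -0.10644871799490345, 'origin': array([1.31454159, 0.16872697, 0.80863037]), 'orientation': array([0.2494159 , 0.31149005, 0.69836467, 0.59418216])}
top {'fov_y': 43.39570771135595, 'cx': 259.9125907009662, 'cy': 197.87402269932585, 'k1': -0.17515383811176308, 'origin': array([0.32932866, 0.01267099, 1.47502236]), 'orientation': array([ 0.03720671, -0.04340543, -0.69807414,  0.71373954])}
wrist {'fov_y': 71.04206367852329, 'cx': 258.5136088202133, 'cy': 193.2980831142879, 'k1': -0.048179417070675384, 'origin': array([ 0.20697568, -0.59278001,  0.37358013]), 'orientation': array([-0.10130268,  0.0816901 , -0.6155208 ,  0.77730216])}
[ 0.14296964 -0.60787335  0.23054993] [ 9.93349382e-01  1.15136107e-01  5.79852815e-05 -8.23684128e-04] 0.15
```

View pics/top0b.png

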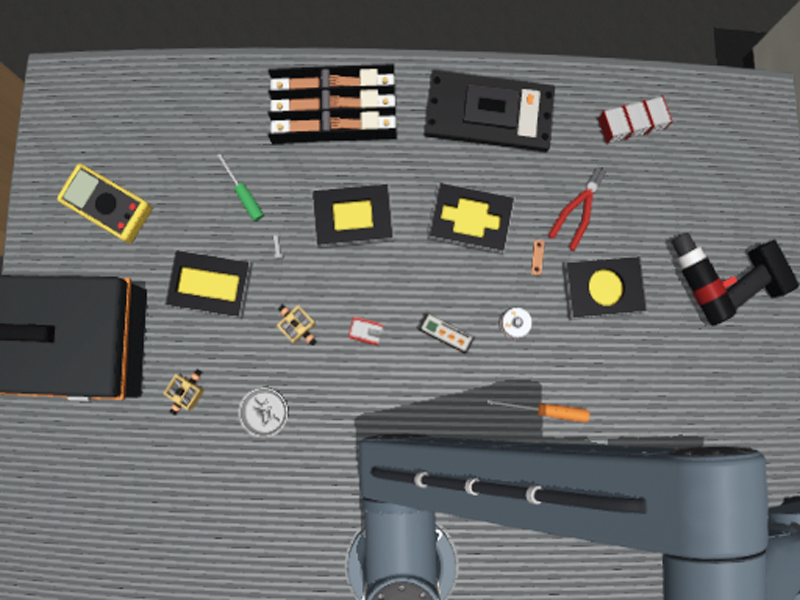

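View pics/scene0b.png

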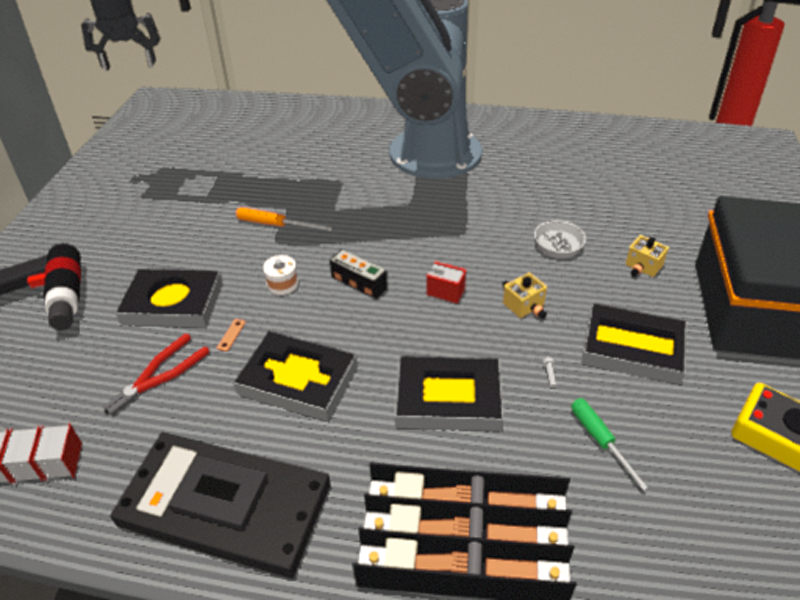

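Top view (800×600 scale): trays at trip (208,284), chute (352,214), mech (470,217), coil (605,287). Parts are the right-hand mechanism (297,323), chute (366,330), trip unit (446,332) and coil (516,322). A second, decoy mechanism stands at (183,391). Next I'll enlarge for reading.

```bash
python3 - <<'E'
import cv2
a=cv2.imread('pics/top0.png');b=cv2.imread('pics/scene0.png')
cv2.imwrite('pics/ca.png',cv2.resize(a[105:225,100:420],None,fx=2.5,fy=2.5,interpolation=cv2.INTER_CUBIC))
cv2.imwrite('pics/cb.png',cv2.resize(b[145:280,70:445],None,fx=2.13333,fy=2.13333,interpolation=cv2.INTER_CUBIC))
E
```

```text
(no output)
```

View pics/ca.png

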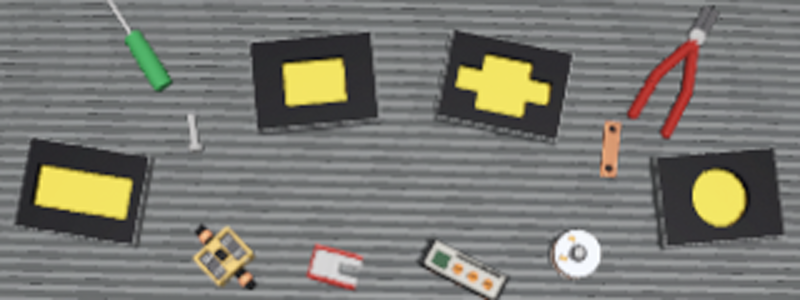

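View pics/cb.png

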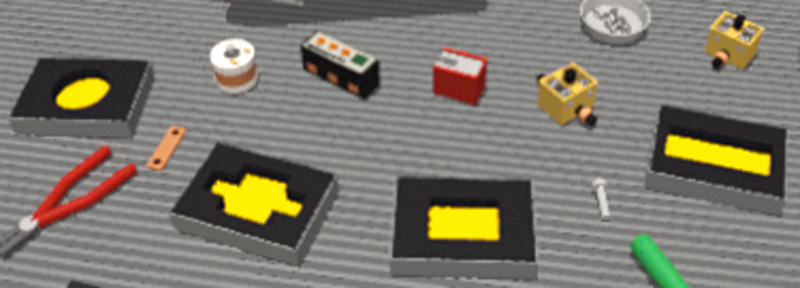

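```bash
python3 - <<'E'
from h import *
T,S=load('top0'),load('scene0')
A=lambda p:(100+(p[0]+.5)/2.5-.5,105+(p[1]+.5)/2.5-.5)
B=lambda p:(70+(p[0]+.5)/2.13333-.5,145+(p[1]+.5)/2.13333-.5)
tr={'trip':([(33,139),(152,157),(134,243),(17,226)],[(783,198),(650,177),(660,107),(786,126)]),
'chute':([(251,43),(371,33),(378,119),(258,131)],[(537,262),(391,262),(397,178),(532,181)]),
'mech':([(455,31),(572,54),(557,138),(438,120)],[(300,250),(174,210),(216,144),(337,182)]),
'coil':([(654,158),(773,150),(783,235),(662,245)],[(130,122),(13,122),(38,58),(154,61)])}
for k,(a,b) in tr.items():
    P=np.array([tri(ray(T,*A(p)),ray(S,*B(q)))[0] for p,q in zip(a,b)])
    Q=np.array([atz(T,*A(p),.03) for p in a]);l=Q[0]-Q[1]+Q[3]-Q[2]
    Qs=np.array([atz(S,*B(p),.03) for p in b]);ls=Qs[0]-Qs[1]+Qs[3]-Qs[2]
    print(k,P.mean(0).round(4),Q.mean(0).round(4),np.degrees(np.arctan2(l[1],l[0])).round(1),'scene',Qs.mean(0).round(4),np.degrees(np.arctan2(ls[1],ls[0])).round(1))
print('coil',tri(ray(T,*A((577,253))),ray(S,*B((233,47)))), atz(T,*A((577,253)),.05))
for k,a in {'mech':[(226,227),(253,241),(222,286),(194,268)],'chute':[(313,244),(362,256),(355,288),(308,278)],'trip':[(430,238),(507,270),(497,298),(420,262)]}.items():
    Q=np.array([atz(T,*A(p),.044) for p in a]);print(k,Q.mean(0).round(4),*[np.degrees(np.arctan2(*(Q[j]-Q[i])[1::-1])).round(1) for i,j in((1,0),(2,3),(3,0),(2,1))])
s=manip.sense();print(R.from_quat(s['tool_rot']).as_matrix().round(3))
m=manip.camera_model('wrist');t=R.from_quat(s['tool_rot'])
print(t.inv().apply(m['origin']-s['tcp_pos']),t.inv().apply(R.from_quat(m['orientation']).apply([0,0,-1])))
E
```

```text
trip [0.5388 0.3931 0.0242] [0.5378 0.3905 0.03  ] 82.8 scene [0.544  0.3931 0.03  ] 85.9
chute [0.6816 0.1124 0.0235] [0.68   0.1115 0.03  ] 96.6 scene [0.6866 0.1136 0.03  ] 97.7
mech [ 0.6817 -0.122   0.0219] [ 0.6804 -0.1234  0.03  ] 81.5 scene [ 0.6881 -0.1177  0.03  ] 77.7
coil [ 0.5494 -0.389   0.0238] [ 0.5486 -0.388   0.03  ] 95.7 scene [ 0.555  -0.3835  0.03  ] 97.3
coil (array([ 0.47302108, -0.20817836,  0.05232153]), np.float64(0.0011424816709622713)) [ 0.47341842 -0.20909656  0.05      ]
mech [0.4615 0.2124 0.044 ] 64.0 59.0 -36.1 -32.8
chute [0.4514 0.0796 0.044 ] 77.5 79.3 -6.7 -10.9
trip [ 0.4543 -0.074   0.044 ] 68.6 66.1 -21.4 -18.9
[[ 0.973  0.229 -0.   ]
 [ 0.229 -0.973  0.002]
 [ 0.    -0.002 -1.   ]]
[ 0.06579482 -0.00022735 -0.14312939] [-2.58393903e-01 -3.23916388e-04  9.66039588e-01]
```

```bash
cat >> h.py <<'E'
def psi(q):
    x=R.from_quat(q).apply([1,0,0]); return np.degrees(np.arctan2(x[1],x[0]))
def go(*tgts):
    s=manip.sense(); t=R.from_quat(s['tool_rot']); p=psi(s['tool_rot'])
    print('t',round(s['t'],2),'tcp',np.round(s['tcp_pos'],4),'psi',round(p,1),'gap',round(s['finger_gap'],3),'F',np.round(s['force'],1),'g',round(s['gripper_force'],1))
    for x,y,z,a in tgts:
        d=t.inv().apply(np.array([x,y,z])-s['tcp_pos'])/.03
        print('row',d.round(2),round(-((a-p+180)%360-180)/8,2))
E
python3 -c "
from h import *
go((.443,-.24,.21,60))"
```

```text
t 0.15 tcp [ 0.143  -0.6079  0.2305] psi 13.2 gap 1.001 F [ 0.1  0.7 -0.2] g 0.0
row [12.54 -9.65  0.7 ] -5.85
```

Call:
drive_tool(motion=[[[85,13.75,-10.45,0.7,-5.85],[85,13.75,-10.45,0.7,-5.85],[85,13.75,-10.45,0.7,-5.85],[85,13.75,-10.45,0.7,-5.85],[85,13.75,-10.45,0.7,-5.85],[85,13.75,-10.45,0.7,-5.85],[85,13.75,-10.45,0.7,-5.85],[85,13.75,-10.45,0.7,-5.85],[85,13.75,-10.45,0.7,-5.85],[85,13.75,-10.45,0.7,-5.85]]])

```text
t: 1.15
tcp_pos: [0.462, -0.2214, 0.211]
tool_rot: [0.866, 0.5, -0.0, 0.0]
force: [1.7, -1.6, -0.6]
finger_gap: 0.999
gripper_force: 0.0
```

```bash
python3 -c "
from h import *
go((.473,-.208,.21,60)); snap('wrist','w1')"
```

```text
t 1.15 tcp [ 0.462  -0.2214  0.211 ] psi 60.0 gap 0.999 F [ 1.7 -1.6 -0.6] g 0.0
row [0.57 0.09 0.03] 0.0
```

View pics/w1.png

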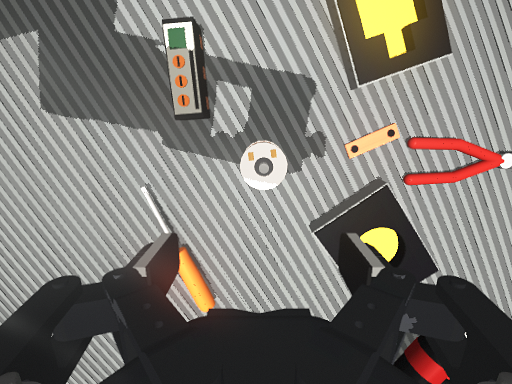

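Wrist view: coil flange centre at (264,165), plunger (264,167); trip unit face corners around (163,21),(194,17),(206,114),(176,118); open fingers at the bottom.

```bash
python3 - <<'E'
from h import *
T,W=load('top0'),load('w1')
A=lambda p:(100+(p[0]+.5)/2.5-.5,105+(p[1]+.5)/2.5-.5)
print('plunger',tri(ray(T,*A((577,253))),ray(W,264,166.5)),'flange c @.044',atz(W,264,165,.044))
q=[(163,21),(194,17),(206,114),(176,118)]
P=[atz(W,*p,.044) for p in q];print('trip',np.mean(P,0).round(4));
for i,j in((3,0),(2,1)):print(np.degrees(np.arctan2(*(P[i]-P[j])[1::-1])),np.linalg.norm(P[i]-P[j]))
im=cv2.imread('pics/w1.png');print(tri(ray(T,*A((463.5,267))),ray(W,185,68)))
E
```

```text
plunger (array([ 0.47479718, -0.21193893,  0.0362933 ]), np.float64(0.0014021438140101033)) flange c @.044 [ 0.47613685 -0.20995401  0.044     ]
trip [ 0.4541 -0.0766  0.044 ]
-115.74569800637889 0.09912005661337338
-115.01694655179368 0.098346180391005
(array([ 0.45443892, -0.07445366,  0.03924989]), np.float64(0.000566730760558113))
```

```bash
python3 -c "
from h import *
go((.475,-.2095,.1,60),(.475,-.2095,.017,60))"
```

```text
t 1.2 tcp [ 0.4657 -0.215   0.2107] psi 60.3 gap 0.995 F [2.8 3.4 0.1] g 0.0
row [0.29 0.18 3.69] 0.04
row [0.28 0.17 6.46] 0.04
```

Call:
drive_tool(motion=[[[85,0,0.08,0,0],[85,0,0.08,2.0,0],[85,0,0.08,4.0,0],[85,0,0.08,5.5,0],[85,0,0.08,6.2,0],[85,0,0.08,6.4,0],[85,0,0.08,6.4,0],[85,0,0.08,6.4,0]]])

```text
t: 2.0
tcp_pos: [0.4639, -0.2258, 0.0205]
tool_rot: [0.866, 0.5, 0.001, 0.001]
force: [-1.4, 0.9, 0.4]
finger_gap: 0.997
gripper_force: 0.0
```

```bash
python3 -c "
from h import *
go((.475,-.2095,.017,60)); im,m=snap('wrist','w2')"
```

```text
t 2.0 tcp [ 0.4639 -0.2258  0.0205] psi 60.0 gap 0.997 F [-1.4  0.9  0.4] g 0.0
row [0.65 0.05 0.12] -0.0
```

View pics/w2.png

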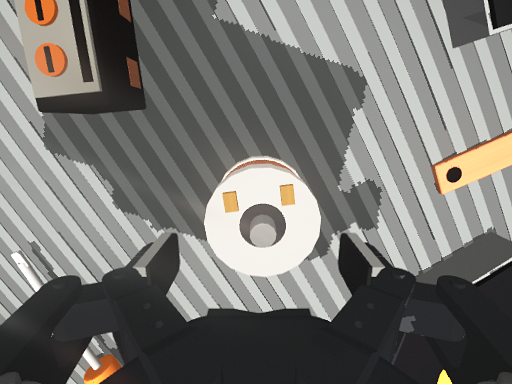

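Flange centre is at (263,216), ahead of the fingers; I need about 19 mm more along tool x.

```bash
python3 -c "
from h import *
W=load('w2');print(atz(W,263,216,.044),atz(W,263,215,.044),tri(ray(W,263,217),ray(load('w1'),264,165)))
p=atz(W,263,216,.044);go((p[0],p[1],.017,60))"
```

```text
[ 0.47726795 -0.20723359  0.044     ] [ 0.47751557 -0.20680057  0.044     ] (array([ 0.47525656, -0.21156993,  0.03231145]), np.float64(0.0003800518194961742))
t 2.05 tcp [ 0.4642 -0.2258  0.0209] psi 60.0 gap 0.996 F [0.2 0.  0.7] g 0.0
row [0.75 0.07 0.13] -0.0
```

Call:
drive_tool(motion=[[[85,0.4,0.07,0.1,0],[85,0.7,0.07,0.13,0],[85,0.7,0.07,0.13,0],[45,0.7,0.07,0.13,0],[45,0.7,0.07,0.13,0],[45,0.7,0.07,0.13,0],[45,0.7,0.07,0.13,0],[45,0.7,0.07,0.13,0],[45,0.7,0.07,0.13,0]]], squeeze=50)

```text
t: 2.95
tcp_pos: [0.4757, -0.2072, 0.0158]
tool_rot: [0.866, 0.5, 0.0, 0.0]
force: [0.3, 1.8, 4.5]
finger_gap: 0.639
gripper_force: 51.7
```

```bash
python3 -c "
from h import *
go((.475,-.21,.16,60),(.5494,-.388,.16,60)); im,m=snap('wrist','w3')"
```

```text
t 2.95 tcp [ 0.4757 -0.2072  0.0158] psi 60.0 gap 0.639 F [0.3 1.8 4.5] g 51.7
row [-0.09  0.03 -4.81] 0.0
row [-3.99  5.14 -4.81] 0.0
```

View pics/w3.png

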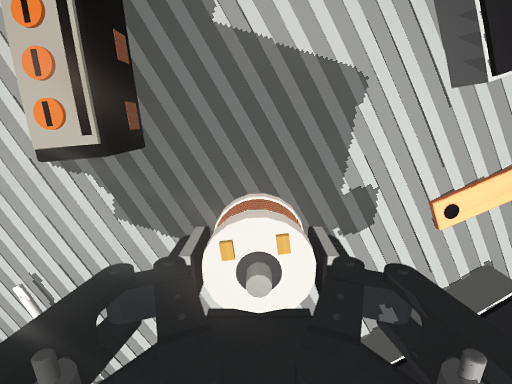

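Gripped: flange centre near (259,263), between the pads. I'll lift it and carry it over the coil tray.

Call:
drive_tool(motion=[[[45,0,0,-0.4,0],[45,0,0,-1.5,0],[45,0,0,-3.2,0],[45,-1.3,1.7,-4.3,0],[45,-2.6,3.4,-4.3,0],[45,-3.5,4.5,-4.3,0],[45,-4.0,5.1,-4.3,0],[45,-4.0,5.1,-4.3,0],[45,-4.0,5.1,-4.3,0],[45,-4.0,5.1,-4.3,0]]])

```text
t: 4.0
tcp_pos: [0.5465, -0.3859, 0.1432]
tool_rot: [0.866, 0.5, -0.0, -0.002]
force: [0.0, 0.4, -2.9]
finger_gap: 0.638
gripper_force: 54.4
```

```bash
python3 -c "
from h import *
print(atz(load('w3'),259,263,.044))
go((.5494,-.388,.16,60)); im,m=snap('wrist','w4')"
```

```text
[ 0.47647031 -0.20687993  0.044     ]
t 4.0 tcp [ 0.5465 -0.3859  0.1432] psi 60.0 gap 0.638 F [ 0.   0.4 -2.9] g 54.4
row [-0.01  0.11 -0.56] 0.0
```

View pics/w4.png

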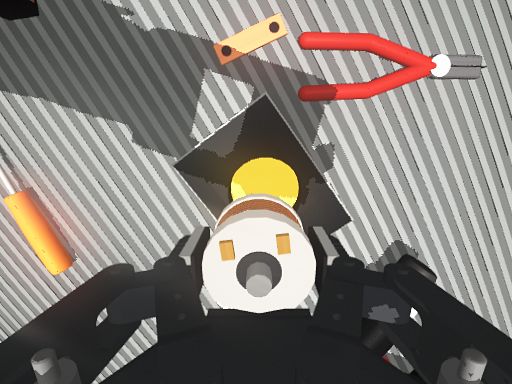

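The coil tray shows beneath, with rim corners at left (175,163), top (266,95), right (352,218).

```bash
python3 -c "
from h import *
W=load('w4');P=[atz(W,*p,.03) for p in((175,163),(266,95),(352,218))]
print(P,np.linalg.norm(P[0]-P[1]),np.linalg.norm(P[1]-P[2]),(P[0]+P[2])/2)
go((*((P[0]+P[2])/2)[:2],.0275,60))"
```

```text
[array([ 0.49034407, -0.32171265,  0.03      ]), array([ 0.59687446, -0.31172895,  0.03      ]), array([ 0.61440926, -0.45790586,  0.03      ])] 0.10699718974214358 0.14722485749458478 [ 0.55237666 -0.38980925  0.03      ]
t 4.05 tcp [ 0.5468 -0.3857  0.1434] psi 60.0 gap 0.639 F [-0.   0.2 -3.2] g 54.4
row [-0.03  0.24  3.86] 0.01
```

Call:
drive_tool(motion=[[[45,0,0.19,0.5,0],[45,0,0.19,1.5,0],[45,0,0.19,2.5,0],[45,0,0.19,3.2,0],[45,0,0.19,3.6,0],[45,0,0.19,3.8,0],[45,0,0.19,3.88,0],[45,0,0.19,3.88,0],[45,0,0.19,3.88,0]]])

```text
t: 4.95
tcp_pos: [0.5537, -0.391, 0.029]
tool_rot: [0.866, 0.5, 0.0, 0.001]
force: [0.6, -0.2, -2.3]
finger_gap: 0.633
gripper_force: 54.5
```

```bash
python3 -c "
from h import *
go((.551,-.389,.0262,60))"
```

```text
t 4.95 tcp [ 0.5537 -0.391   0.029 ] psi 60.0 gap 0.633 F [ 0.6 -0.2 -2.3] g 54.5
row [ 0.01 -0.11  0.09] 0.0
```

Call:
drive_tool(motion=[[[45,0,-0.08,0.05,0],[45,0,-0.08,0.1,0],[45,0,-0.08,0.12,0],[45,0,-0.08,0.12,0]]])

```text
t: 5.35
tcp_pos: [0.5509, -0.3893, 0.0258]
tool_rot: [0.866, 0.5, -0.0, 0.0]
force: [-2.6, 2.0, 5.0]
finger_gap: 0.635
gripper_force: 55.2
```

Touching the floor (force now +5 N). Release, then rise.

Call:
drive_tool(motion=[[[60,0,0,0,0],[70,0,0,0,0],[85,0,0,0,0],[85,0,0,0,0],[85,0,0,-0.5,0],[85,0,0,-1.5,0],[85,0,0,-3,0],[85,0,0,-4.5,0],[85,0,0,-4.5,0]]])

```text
t: 6.25
tcp_pos: [0.5548, -0.3928, 0.1682]
tool_rot: [0.866, 0.5, 0.002, 0.008]
force: [-0.3, -1.1, 0.4]
finger_gap: 0.996
gripper_force: 0.0
```

```bash
python3 -c "
from h import *
im,m=snap('wrist','w5')
for p in ((.454,-.0755,.17,65),):go(p)"
```

```text
t 6.3 tcp [ 0.5532 -0.3913  0.1648] psi 60.0 gap 0.997 F [-0.5  0.9  0.3] g 0.0
row [ 7.47 -8.12 -0.27] -0.62
```

View pics/w5.png

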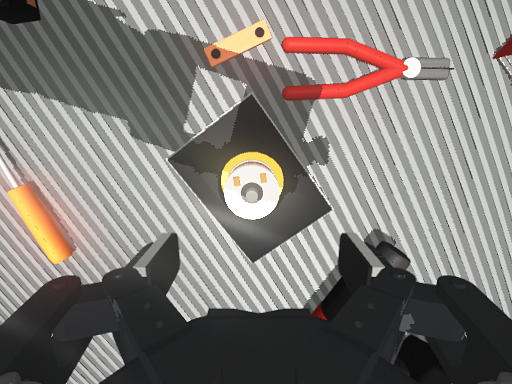

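Coil sits in its circle (flange (252,192), tray corners (168,158),(252,95),(331,210),(252,262)). I'll go to the trip unit and confirm the coil numerically at the same time.

Call:
drive_tool(motion=[[[85,1.1,-1.2,-0.2,-0.6],[85,2.2,-2.4,-0.2,-0.6],[85,3.3,-3.6,-0.2,-0.6],[85,4.4,-4.8,-0.2,-0.6],[85,5.5,-6,-0.2,-0.6],[85,6.5,-7.1,-0.2,-0.6],[85,7.2,-7.85,-0.2,-0.6],[85,7.5,-8.1,-0.2,-0.6],[85,7.5,-8.1,-0.2,-0.6],[85,7.5,-8.1,-0.2,-0.6]]])

```text
t: 7.3
tcp_pos: [0.454, -0.074, 0.1652]
tool_rot: [0.844, 0.536, 0.0, 0.001]
force: [0.6, -0.6, -0.4]
finger_gap: 0.994
gripper_force: 0.0
```

```bash
python3 -c "
from h import *
W=load('w5');print(np.mean([atz(W,*p,.03) for p in((168,158),(252,95),(331,210),(252,262))],0),atz(W,252,192,.054))
im,m=snap('wrist','w6')
go((.454,-.0755,.018,65))"
```

```text
[ 0.55039464 -0.39114201  0.03      ] [ 0.54992999 -0.3924607   0.054     ]
t 7.35 tcp [ 0.4541 -0.0744  0.1652] psi 64.8 gap 0.994 F [0.2 0.1 0.1] g 0.0
row [-0.03  0.    4.91] -0.03
```

View pics/w6.png

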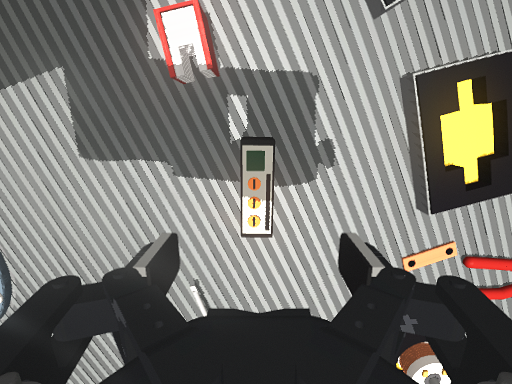

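Coil is within 2 mm of its tray centre. Trip top face corners (242,139),(274,139),(272,236),(241,236); chute top corners (155,10),(198,2),(216,73),(172,81).

```bash
python3 -c "
from h import *
W=load('w6')
for z,q in ((.044,((242,139),(274,139),(272,236),(241,236))),(.046,((155,10),(198,2),(216,73),(172,81)))):
    P=[atz(W,*p,z) for p in q];d=P[0]-P[3]+P[1]-P[2]
    print(np.mean(P,0),np.degrees(np.arctan2(d[1],d[0])),np.linalg.norm(d)/2,np.linalg.norm(P[0]-P[1]))
A=lambda p:(100+(p[0]+.5)/2.5-.5,105+(p[1]+.5)/2.5-.5)
print(tri(ray(W,257,188),ray(load('w1'),185,68)),tri(ray(W,257,188),ray(load('top0'),*A((463.5,267)))))
go((.455,-.0755,.018,65))"
```

```text
[ 0.4526782  -0.07475755  0.044     ] 63.910051168757676 0.10139134431150823 0.03094568820381718
[0.45273519 0.07607161 0.046     ] 76.83424948497402 0.060404104034412646 0.0386100193907954
(array([ 0.45333144, -0.07424783,  0.0379714 ]), np.float64(0.0013955357530322143)) (array([ 0.45377303, -0.07343719,  0.04440825]), np.float64(0.0014283979387318432))
t 7.35 tcp [ 0.4541 -0.0744  0.1652] psi 64.8 gap 0.994 F [0.2 0.1 0.1] g 0.0
row [-0.02  0.03  4.91] -0.03
```

Call:
drive_tool(motion=[[[85,-0.03,-0.02,1,0.1],[85,-0.03,-0.02,2.5,0.1],[85,-0.03,-0.02,4.0,0.1],[85,-0.03,-0.02,4.6,0.1],[85,-0.03,-0.02,4.8,0.1],[85,-0.03,-0.02,4.8,0.1],[20,-0.03,-0.02,4.8,0.1],[20,-0.03,-0.02,4.8,0.1],[20,-0.03,-0.02,4.8,0.1],[20,-0.03,-0.02,4.8,0.1]]], squeeze=60)

```text
t: 8.35
tcp_pos: [0.4526, -0.0737, 0.0224]
tool_rot: [0.848, 0.53, 0.001, 0.001]
force: [-0.4, 0.4, 0.8]
finger_gap: 0.383
gripper_force: 60.4
```

Call:
drive_tool(motion=[[[20,0,0,0,0],[20,0,0,0,0],[20,0,0,0,0]]])

```text
t: 8.65
tcp_pos: [0.4526, -0.0737, 0.0224]
tool_rot: [0.848, 0.53, 0.001, 0.001]
force: [-0.3, -0.7, 6.3]
finger_gap: 0.386
gripper_force: 60.9
```

```bash
python3 -c "
from h import *
go((.454,-.0755,.16,65),(.5385,.391,.15,84))"
```

```text
t 8.65 tcp [ 0.4526 -0.0737  0.0224] psi 64.0 gap 0.386 F [-0.3 -0.7  6.3] g 60.9
row [-0.03  0.08 -4.59] -0.12
row [15.18 -4.2  -4.26] -2.5
```

Call:
drive_tool(motion=[[[20,0,0,-0.5,0],[20,0,0,-2,0],[20,0,0,-3.5,0],[20,1,-0.3,-4.5,-0.2],[20,2.3,-0.65,-4.5,-0.4],[20,3.6,-1.0,-4.5,-0.6],[20,4.9,-1.35,-4.5,-0.8],[20,6.2,-1.7,-4.5,-1.0],[20,7.5,-2.1,-4.5,-1.2],[20,8.8,-2.45,-4.5,-1.4]]])

```text
t: 9.65
tcp_pos: [0.5004, 0.1978, 0.1562]
tool_rot: [0.792, 0.611, -0.0, -0.0]
force: [0.8, -0.1, -4.1]
finger_gap: 0.384
gripper_force: 61.3
```

```bash
python3 -c "
from h import *
go((.5385,.391,.15,84))"
```

```text
t 9.65 tcp [0.5004 0.1978 0.1562] psi 75.3 gap 0.384 F [ 0.8 -0.1 -4.1] g 61.3
row [ 6.55 -0.4   0.2 ] -1.08
```

Call:
drive_tool(motion=[[[20,1.3,-0.1,0.1,-0.3],[20,2.6,-0.2,0.2,-0.6],[20,3.9,-0.3,0.2,-0.9],[20,5.2,-0.35,0.2,-1.1],[20,6.1,-0.4,0.2,-1.1],[20,6.5,-0.4,0.2,-1.1],[20,6.5,-0.4,0.2,-1.1],[20,6.5,-0.4,0.2,-1.1]]])

```text
t: 10.45
tcp_pos: [0.5386, 0.3863, 0.1496]
tool_rot: [0.743, 0.669, -0.001, 0.0]
force: [0.8, 0.3, -4.0]
finger_gap: 0.385
gripper_force: 61.2
```

```bash
python3 -c "
from h import *
snap('wrist','w7')
go((.5385,.391,.032,84))"
```

```text
t 10.5 tcp [0.5387 0.386  0.1498] psi 84.0 gap 0.383 F [-0.2 -1.6 -3.5] g 61.2
row [ 0.17 -0.02  3.92] -0.0
```

View pics/w7.png

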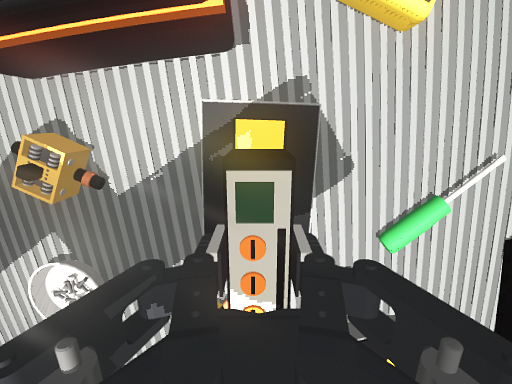

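Trip tray's far rim corners are (203,100) and (320,105); the far end of the yellow floor runs (236,119)–(285,121).

```bash
python3 -c "
from h import *
W=load('w7')
for z,h,q in((.03,.075,((203,100),(320,105))),(.01,.06,((236,119),(285,121)))):
    a,b=[atz(W,*p,z) for p in q];d=(b-a)/np.linalg.norm(b-a);n=np.array([-d[1],d[0],0])
    print(np.linalg.norm(b-a),(a+b)/2-h*n,np.degrees(np.arctan2(n[1],n[0])))
P=[atz(W,*p,.15+.0216) for p in((227,170),(292,170))];print(np.mean(P,0),np.linalg.norm(P[0]-P[1]))
"
```

```text
0.10934797021187256 [0.53946672 0.39431579 0.03      ] 81.69876326325677
0.04990633451698952 [0.53916837 0.39339402 0.01      ] 81.77413537456835
[0.54416117 0.43027289 0.1716    ] 0.02963122261510665
```

Call:
drive_tool(motion=[[[20,0.35,0,0,0.25],[20,0.35,0,1,0.25],[20,0.35,0,2.3,0.25],[20,0.35,0,3.2,0.25],[20,0.35,0,3.6,0.25],[20,0.35,0,3.8,0.25],[20,0.35,0,3.85,0.25],[20,0.35,0,3.85,0.25]]])

```text
t: 11.3
tcp_pos: [0.5417, 0.3983, 0.036]
tool_rot: [0.755, 0.656, 0.001, 0.0]
force: [-0.3, -0.2, -2.5]
finger_gap: 0.381
gripper_force: 61.1
```

Call:
drive_tool(motion=[[[20,0,0,0,0]]])

```text
t: 11.4
tcp_pos: [0.5417, 0.3986, 0.0363]
tool_rot: [0.755, 0.656, 0.001, 0.0]
force: [-0.7, -0.6, -3.3]
finger_gap: 0.383
gripper_force: 61.1
```

```bash
python3 -c "
from h import *
snap('wrist','w8')
go((.5396,.3965,.0320,82))"
```

```text
t 11.45 tcp [0.5416 0.3986 0.0363] psi 82.0 gap 0.385 F [-0.3 -0.1 -3. ] g 61.1
row [-0.08 -0.06  0.14] 0.0
```

View pics/w8.png

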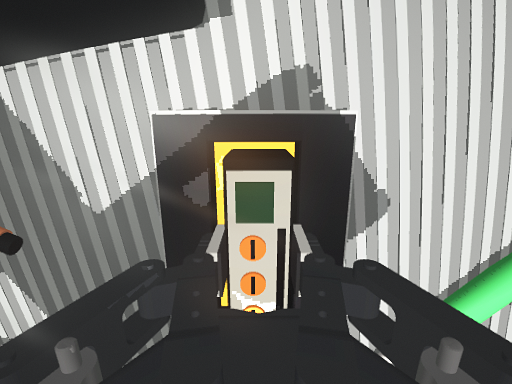

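The trip unit is inside the cut-out with yellow visible on the left and far sides. I'll lower the last 4 mm with a small centring shift.

Call:
drive_tool(motion=[[[20,-0.1,-0.06,0.05,0],[20,-0.1,-0.06,0.1,0],[20,-0.1,-0.06,0.15,0],[20,-0.1,-0.06,0.15,0]]])

```text
t: 11.85
tcp_pos: [0.5381, 0.3952, 0.0324]
tool_rot: [0.754, 0.656, -0.0, 0.0]
force: [-3.6, -2.0, 9.3]
finger_gap: 0.381
gripper_force: 62.5
```

Call:
drive_tool(motion=[[[20,0,0,0,0]]])

```text
t: 11.95
tcp_pos: [0.5381, 0.3951, 0.0324]
tool_rot: [0.754, 0.656, -0.0, 0.0]
force: [-2.6, -2.6, 9.5]
finger_gap: 0.381
gripper_force: 62.5
```

Call:
drive_tool(motion=[[[50,0,0,0,0],[65,0,0,0,0],[85,0,0,0,0],[85,0,0,-0.5,0],[85,0,0,-1.5,0],[85,0,0,-3,0],[85,0,0,-4.5,0],[85,0,0,-4.5,0]]])

```text
t: 12.75
tcp_pos: [0.5431, 0.3979, 0.174]
tool_rot: [0.754, 0.656, 0.008, 0.002]
force: [2.0, 1.1, 0.8]
finger_gap: 0.998
gripper_force: 0.0
```

```bash
python3 -c "
from h import *
snap('wrist','w9')
go((.4615,.2124,.17,58))"
```

```text
t 12.8 tcp [0.5412 0.3969 0.1706] psi 82.0 gap 0.991 F [ 1.1 -0.2  0.6] g 0.0
row [-6.46 -1.78 -0.03] 3.0
```

View pics/w9.png

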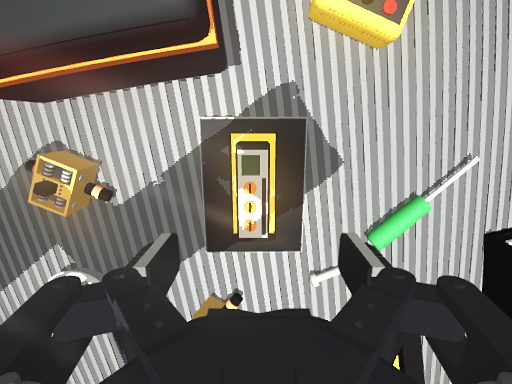

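Trip unit is seated and centred in its rectangle. On to the mechanism.

Call:
drive_tool(motion=[[[85,-1.3,-0.3,0,0.6],[85,-2.6,-0.7,0,1.2],[85,-3.9,-1.1,0,1.8],[85,-5.2,-1.4,0,2.4],[85,-6.1,-1.7,0,3.0],[85,-6.45,-1.8,0,3.0],[85,-6.45,-1.8,0,3.0],[85,-6.45,-1.8,0,3.0]]])

```text
t: 13.6
tcp_pos: [0.459, 0.2118, 0.1651]
tool_rot: [0.874, 0.485, 0.001, -0.0]
force: [-0.5, 0.3, 0.4]
finger_gap: 0.997
gripper_force: 0.0
```

```bash
python3 -c "
from h import *
im,m=snap('wrist','w10')
cv2.imwrite('pics/w10c.png',cv2.resize(im[60:310,100:420,::-1],None,fx=2.4,fy=2.4,interpolation=cv2.INTER_CUBIC))
go((.4615,.2124,.02,58))"
```

```text
t 13.65 tcp [0.4592 0.2122 0.1651] psi 58.1 gap 0.992 F [ 0.5  0.8 -0.4] g 0.0
row [0.04 0.06 4.84] 0.01
```

View pics/w10c.png

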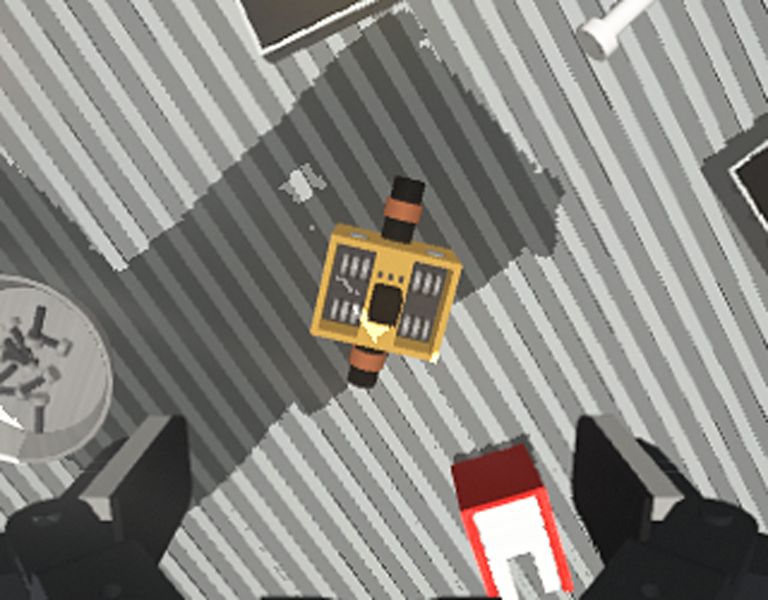

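Mechanism (crop): top-face corners about (331,240),(458,275),(437,360),(312,335); shaft ends (408,178),(362,388), leaning about 12° clockwise from the tool.

```bash
python3 -c "
from h import *
W=load('w10');C=lambda p:(100+(p[0]+.5)/2.4-.5,60+(p[1]+.5)/2.4-.5)
P=[atz(W,*C(p),.042) for p in((331,240),(458,275),(437,360),(312,335))];d=P[0]-P[3]+P[1]-P[2];e=P[1]-P[0]+P[2]-P[3]
print(np.mean(P,0),[np.degrees(np.arctan2(k[1],k[0])) for k in(d,e)],np.linalg.norm(d)/2,np.linalg.norm(e)/2)
a,b=atz(W,*C((409,178)),.012),atz(W,*C((362,388)),.012);print((a+b)/2,np.degrees(np.arctan2(*(a-b)[1::-1])),np.linalg.norm(a-b))
print(np.mean([atz(W,*C(p),.06) for p in((385,303),)],0))
A=lambda p:(100+(p[0]+.5)/2.5-.5,105+(p[1]+.5)/2.5-.5)
B=lambda p:(70+(p[0]+.5)/2.13333-.5,145+(p[1]+.5)/2.13333-.5)
print(tri(ray(W,*C((385,303))),ray(load('scene0'),*B((570,72)))))
go((.4615,.2124,.02,46))"
```

```text
[0.4617403  0.21289192 0.042     ] [np.float64(45.865567614148276), np.float64(-45.598875183970435)] 0.040103396033663245 0.055030560024093206
[0.46212663 0.21336558 0.012     ] 45.778343265425015 0.10280854229135859
[0.46409955 0.21665257 0.06      ]
(array([0.46352289, 0.21540621, 0.05635735]), np.float64(0.0010153254794216244))
t 13.65 tcp [0.4592 0.2122 0.1651] psi 58.1 gap 0.992 F [ 0.5  0.8 -0.4] g 0.0
row [0.04 0.06 4.84] 1.51
```

Call:
drive_tool(motion=[[[85,0.08,0.06,0,0.8],[85,0.08,0.06,1,1.53],[85,0.08,0.06,2.5,1.53],[85,0.08,0.06,3.8,1.53],[85,0.08,0.06,4.6,1.53],[85,0.08,0.06,4.9,1.53],[85,0.08,0.06,4.93,1.53],[85,0.08,0.06,4.93,1.53]]])

```text
t: 14.45
tcp_pos: [0.4619, 0.213, 0.0178]
tool_rot: [0.921, 0.389, 0.001, 0.0]
force: [1.1, -0.1, -0.6]
finger_gap: 0.996
gripper_force: 0.0
```

```bash
python3 -c "
from h import *
go((.462,.2132,.017,45.8))"
```

```text
t 14.45 tcp [0.4619 0.213  0.0178] psi 45.8 gap 0.996 F [ 1.1 -0.1 -0.6] g 0.0
row [ 0.01 -0.    0.03] 0.0
```

Call:
drive_tool(motion=[[[45,0,0,0,0],[45,0,0,0,0],[45,0,0,0,0],[45,0,0,0,0],[45,0,0,0,0],[45,0,0,0,0]]], squeeze=70)

```text
t: 15.05
tcp_pos: [0.4619, 0.2126, 0.0189]
tool_rot: [0.921, 0.389, 0.002, 0.0]
force: [-1.4, 0.6, 5.3]
finger_gap: 0.637
gripper_force: 75.7
```

```bash
python3 -c "
from h import *
go((.462,.2132,.15,45.8),(.682,-.1225,.15,80))"
```

```text
t 15.05 tcp [0.4619 0.2126 0.0189] psi 45.8 gap 0.637 F [-1.4  0.6  5.3] g 75.7
row [ 0.03 -0.   -4.37] -0.0
row [-2.88 13.05 -4.36] -4.28
```

Call:
drive_tool(motion=[[[45,0,0,-0.5,0],[45,0,0,-2,0],[45,0,0,-3.5,0],[45,-0.3,1.3,-4.4,-0.4],[45,-0.6,2.6,-4.4,-0.9],[45,-0.9,3.9,-4.4,-1.4],[45,-1.2,5.2,-4.4,-1.9],[45,-1.45,6.5,-4.4,-2.4],[45,-1.7,7.8,-4.4,-2.9],[45,-2.0,9.1,-4.4,-3.4]]])

```text
t: 16.05
tcp_pos: [0.6147, -0.0224, 0.1494]
tool_rot: [0.803, 0.596, -0.0, -0.0]
force: [1.0, 1.2, -3.5]
finger_gap: 0.64
gripper_force: 76.4
```

```bash
python3 -c "
from h import *
go((.682,-.1225,.15,80))"
```

```text
t 16.05 tcp [ 0.6147 -0.0224  0.1494] psi 73.1 gap 0.64 F [ 1.   1.2 -3.5] g 76.4
row [-2.54  3.11 -0.02] -0.86
```

Call:
drive_tool(motion=[[[45,-0.8,1.0,0,-0.4],[45,-1.6,2.0,0,-0.8],[45,-2.3,2.8,0,-0.86],[45,-2.55,3.1,0,-0.86],[45,-2.55,3.1,0,-0.86],[45,-2.55,3.1,0,-0.86],[45,-2.55,3.1,0,-0.86]]])

```text
t: 16.75
tcp_pos: [0.6799, -0.1195, 0.149]
tool_rot: [0.766, 0.642, -0.0, -0.001]
force: [-0.1, -0.4, -3.0]
finger_gap: 0.639
gripper_force: 76.3
```

```bash
python3 -c "
from h import *
snap('wrist','w11')
go((.682,-.1225,.032,80))"
```

```text
t 16.8 tcp [ 0.6801 -0.1195  0.1491] psi 80.0 gap 0.634 F [ 0.   0.5 -2.9] g 76.3
row [-0.09  0.09  3.9 ] -0.01
```

View pics/w11.png

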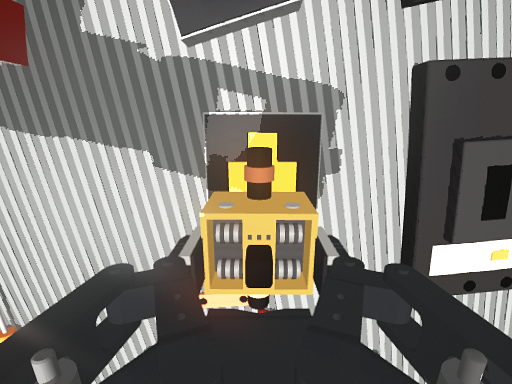

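This shows the mech tray: far rim corners (206,113),(321,114), and the yellow arm's far end (247,132)–(278,132). That was my 15th view and the limit is 14, so I'll look at no more pictures and work numerically from here.

```bash
python3 -c "
from h import *
W=load('w11')
for z,h,q in((.03,.075,((206,113),(321,114))),(.01,.058,((247,132),(278,132))),(.01,.03,((229,162),(297,162)))):
    a,b=[atz(W,*p,z) for p in q];d=(b-a)/np.linalg.norm(b-a);n=np.array([-d[1],d[0],0])
    print(np.linalg.norm(b-a),(a+b)/2-h*n,np.degrees(np.arctan2(n[1],n[0])))
zt=.1491-.0189+.042
P=[atz(W,*p,zt) for p in((201,213),(316,213))];print('far top edge',np.mean(P,0),np.linalg.norm(P[0]-P[1]))
t=R.from_quat(manip.sense()['tool_rot']);print(t.inv().apply(np.mean(P,0)-manip.sense()['tcp_pos']))
go((.682,-.1225,.032,80))"
```

```text
0.1081556944789617 [ 0.68371716 -0.12175601  0.03      ] 79.49212544736321
0.031805703325428425 [ 0.68351521 -0.12263217  0.01      ] 79.9732295611455
0.0716928781401894 [ 0.68362263 -0.1256299   0.01      ] 79.98397391809728
far top edge [ 0.68452254 -0.09595535  0.1722    ] 0.05426089389662167
[ 0.02399181  0.00015396 -0.02303884]
t 16.8 tcp [ 0.6801 -0.1195  0.1491] psi 80.0 gap 0.634 F [ 0.   0.5 -2.9] g 76.3
row [-0.09  0.09  3.9 ] -0.01
```

Call:
drive_tool(motion=[[[45,-0.16,0.12,0,0],[45,-0.16,0.12,1,0],[45,-0.16,0.12,2.2,0],[45,-0.16,0.12,3.0,0],[45,-0.16,0.12,3.5,0],[45,-0.16,0.12,3.8,0],[45,-0.16,0.12,3.88,0],[45,-0.16,0.12,3.88,0],[45,-0.16,0.12,3.88,0]]])

```text
t: 17.7
tcp_pos: [0.6851, -0.1271, 0.0344]
tool_rot: [0.767, 0.642, 0.001, 0.001]
force: [-0.9, 0.5, -3.0]
finger_gap: 0.639
gripper_force: 76.2
```

```bash
python3 -c "
from h import *
go((.6827,-.125,.0285,80))"
```

```text
t 17.7 tcp [ 0.6851 -0.1271  0.0344] psi 79.9 gap 0.639 F [-0.9  0.5 -3. ] g 76.2
row [ 0.06 -0.09  0.2 ] -0.02
```

Still hanging free at 34 mm, so inside the cut-out. Lower the remaining 5–6 mm.

Call:
drive_tool(motion=[[[45,0.06,-0.08,0.06,0],[45,0.06,-0.08,0.12,0],[45,0.06,-0.08,0.17,0],[45,0.06,-0.08,0.19,0],[45,0.06,-0.08,0.19,0]]])

```text
t: 18.2
tcp_pos: [0.6819, -0.1245, 0.029]
tool_rot: [0.767, 0.642, 0.0, 0.0]
force: [-2.3, 0.5, 5.6]
finger_gap: 0.637
gripper_force: 77.3
```

Call:
drive_tool(motion=[[[45,0,0,0,0]]])

```text
t: 18.3
tcp_pos: [0.6819, -0.1245, 0.029]
tool_rot: [0.767, 0.642, 0.0, 0.0]
force: [-2.6, 0.3, 5.3]
finger_gap: 0.643
gripper_force: 77.3
```

Call:
drive_tool(motion=[[[65,0,0,0,0],[75,0,0,0,0],[85,0,0,0,0],[85,0,0,-0.5,0],[85,0,0,-1.5,0],[85,0,0,-3,0],[85,0,0,-4.5,0],[85,0,0,-4.5,0]]])

```text
t: 19.1
tcp_pos: [0.6871, -0.1263, 0.1716]
tool_rot: [0.767, 0.642, 0.004, 0.007]
force: [1.0, -0.9, 1.0]
finger_gap: 0.998
gripper_force: 0.0
```

```bash
python3 -c "
from h import *
im,m=snap('wrist','w12')
hsv=cv2.cvtColor(im,cv2.COLOR_RGB2HSV)
go((.4525,.0765,.17,77))"
```

```text
t 19.15 tcp [ 0.6851 -0.1256  0.1681] psi 79.9 gap 0.994 F [ 0.7 -0.  -1. ] g 0.0
row [ 5.27 -8.81 -0.17] 0.36
```

Call:
drive_tool(motion=[[[85,0.7,-1.2,0,0.36],[85,1.5,-2.5,0,0.36],[85,2.3,-3.8,0,0.36],[85,3.1,-5.1,0,0.36],[85,3.9,-6.4,0,0.36],[85,4.7,-7.7,0,0.36],[85,5.15,-8.5,0,0.36],[85,5.25,-8.8,0,0.36],[85,5.25,-8.8,0,0.36],[85,5.25,-8.8,0,0.36]]])

```text
t: 20.15
tcp_pos: [0.4515, 0.0762, 0.1622]
tool_rot: [0.783, 0.622, 0.001, 0.001]
force: [0.0, -1.1, -0.1]
finger_gap: 0.996
gripper_force: 0.0
```

```bash
python3 -c "
from h import *
im,m=snap('wrist','w13'); hsv=cv2.cvtColor(im,cv2.COLOR_RGB2HSV)
h,s,v=[hsv[...,i].astype(int) for i in range(3)]
red=(((h<8)|(h>172))&(s>140)&(v>50)).astype(np.uint8)
n,l,st,c=cv2.connectedComponentsWithStats(red)
for i in range(1,n):
    if st[i,4]>30: print(st[i],c[i].round(1))
bright=red*((v>170)); 
n,l,st,c=cv2.connectedComponentsWithStats(bright.astype(np.uint8))
for i in range(1,n):
    if st[i,4]>20:
        ys,xs=np.nonzero(l==i); print('bright',st[i],c[i].round(1),cv2.minAreaRect(np.c_[xs,ys].astype(np.float32)))
go((.4525,.0765,.17,77))"
```

```text
[238 153  41  62 810] [258.5 175.4]
[439 376  13   8  78] [444.8 380.1]
bright [239 208   4   6  23] [240.6 210.6] ((240.5, 210.5), (5.0, 3.0), 90.0)
bright [273 208   5   7  28] [274.9 211.6] ((275.0, 211.0), (6.0, 4.0), 90.0)
bright [442 380  10   4  30] [446.2 381.8] ((446.5, 381.5), (9.0, 3.0), 0.0)
t 20.2 tcp [0.4518 0.076  0.1622] psi 76.9 gap 0.998 F [-0.2 -0.4 -0.3] g 0.0
row [ 0.02  0.02 -0.26] -0.01
```

```bash
python3 -c "
from h import *
W=load('w13');im=cv2.imread('pics/w13.png')[...,::-1];hsv=cv2.cvtColor(im,cv2.COLOR_RGB2HSV).astype(int)
red=((hsv[...,0]<8)|(hsv[...,0]>172))&(hsv[...,1]>140)&(hsv[...,2]>50)
for r in range(152,217,6):
    x=np.nonzero(red[r,230:290])[0]+230; print(r,(x.min(),x.max(),len(x),hsv[r,x,2].mean().round()) if len(x) else '')
for q in ((238,200),(280,200),(259,214.5),(259,160)): 
    p=atz(W,*q,.046);t=R.from_quat(manip.sense()['tool_rot']);print(q,p.round(4),(t.inv().apply(p-manip.sense()['tcp_pos'])*1000).round(1))
"
```

```text
152 
158 (np.int64(238), np.int64(278), 41, np.float64(161.0))
164 (np.int64(238), np.int64(278), 10, np.float64(161.0))
170 (np.int64(238), np.int64(278), 10, np.float64(159.0))
176 (np.int64(238), np.int64(278), 10, np.float64(160.0))
182 (np.int64(238), np.int64(278), 10, np.float64(159.0))
188 (np.int64(238), np.int64(278), 10, np.float64(159.0))
194 (np.int64(239), np.int64(277), 8, np.float64(161.0))
200 (np.int64(239), np.int64(277), 9, np.float64(159.0))
206 (np.int64(239), np.int64(277), 9, np.float64(159.0))
212 (np.int64(239), np.int64(277), 9, np.float64(255.0))
(238, 200) [0.4296 0.0705 0.046 ] [-10.5 -20.6 116.2]
(280, 200) [0.4708 0.0609 0.046 ] [-10.5  21.6 116.3]
(259, 214.5) [0.4467 0.0507 0.046 ] [-25.9   0.5 116.2]
(259, 160) [0.4593 0.105  0.046 ] [ 29.8   0.4 116.2]
```

Call:
drive_tool(motion=[[[85,0.06,0.02,1,0],[85,0.06,0.02,2.5,0],[85,0.06,0.02,3.9,0],[85,0.06,0.02,4.5,0],[85,0.06,0.02,4.7,0],[85,0.06,0.02,4.7,0],[25,0.06,0.02,4.7,0],[25,0.06,0.02,4.7,0],[25,0.06,0.02,4.7,0],[25,0.06,0.02,4.7,0]]], squeeze=60)

```text
t: 21.2
tcp_pos: [0.4518, 0.0785, 0.0225]
tool_rot: [0.783, 0.622, 0.001, 0.001]
force: [-0.6, -0.5, 5.7]
finger_gap: 0.452
gripper_force: 61.3
```

Call:
drive_tool(motion=[[[25,0,0,0,0],[25,0,0,0,0],[25,0,0,0,0]]])

```text
t: 21.5
tcp_pos: [0.4517, 0.0785, 0.0225]
tool_rot: [0.783, 0.622, 0.001, 0.001]
force: [0.1, -0.4, 6.5]
finger_gap: 0.456
gripper_force: 61.3
```

```bash
python3 -c "
from h import *
go((.682,.112,.15,96.8))"
```

```text
t 21.5 tcp [0.4517 0.0785 0.0225] psi 77.0 gap 0.456 F [ 0.1 -0.4  6.5] g 61.3
row [ 2.82  7.24 -4.23] -2.48
```

Call:
drive_tool(motion=[[[25,0,0,-0.5,0],[25,0,0,-2,0],[25,0.3,0.8,-3.5,-0.3],[25,0.8,2.0,-4.2,-0.8],[25,1.2,3.2,-4.2,-1.3],[25,1.7,4.4,-4.2,-1.8],[25,2.2,5.6,-4.2,-2.3],[25,2.6,6.7,-4.2,-2.5],[25,2.8,7.2,-4.2,-2.5],[25,2.8,7.2,-4.2,-2.5]]])

```text
t: 22.5
tcp_pos: [0.682, 0.112, 0.1468]
tool_rot: [0.663, 0.749, 0.001, 0.001]
force: [-0.8, -0.7, -2.7]
finger_gap: 0.452
gripper_force: 62.1
```

Call:
drive_tool(motion=[[[25,0,0,0,0],[25,0,0,0,0],[25,0,0,0,0]]])

```text
t: 22.8
tcp_pos: [0.6787, 0.1117, 0.1471]
tool_rot: [0.663, 0.749, -0.001, -0.001]
force: [0.2, -0.4, -3.0]
finger_gap: 0.459
gripper_force: 62.1
```

```bash
python3 -c "
from h import *
im,W=snap('wrist','w14');hsv=cv2.cvtColor(im,cv2.COLOR_RGB2HSV).astype(int)
y=((hsv[...,0]>22)&(hsv[...,0]<36)&(hsv[...,1]>140)&(hsv[...,2]>90)).astype(np.uint8)
n,l,st,c=cv2.connectedComponentsWithStats(y)
for i in range(1,n):
    if st[i,4]>50: print(st[i],c[i].round(1)); 
i=1+np.argmax(st[1:,4])
for k in range(st[i,0],st[i,0]+st[i,2],6):
    r=np.nonzero(l[:,k]==i)[0];print(k,r.min(),r.max(),end='; ')
go((.682,.112,.034,96.8))
g=cv2.cvtColor(im,cv2.COLOR_RGB2GRAY)
for k in (215,240,280,305): print(k,list(g[60:150:3,k]))
"
```

```text
[ 236  153   53   28 1326] [264.1 167.1]
236 158 179; 242 166 179; 248 159 179; 254 153 179; 260 153 179; 266 153 180; 272 153 180; 278 153 180; 284 153 180; t 22.85 tcp [0.679  0.1117 0.1473] psi 97.0 gap 0.453 F [ 0.2  0.8 -3.2] g 62.1
row [-0.    0.1   3.78] 0.02
215 [np.uint8(185), np.uint8(184), np.uint8(185), np.uint8(184), np.uint8(184), np.uint8(184), np.uint8(184), np.uint8(103), np.uint8(107), np.uint8(106), np.uint8(106), np.uint8(106), np.uint8(104), np.uint8(103), np.uint8(103), np.uint8(101), np.uint8(98), np.uint8(95), np.uint8(57), np.uint8(57), np.uint8(59), np.uint8(58), np.uint8(59), np.uint8(60), np.uint8(62), np.uint8(64), np.uint8(66), np.uint8(68), np.uint8(68), np.uint8(69)]
240 [np.uint8(235), np.uint8(236), np.uint8(236), np.uint8(236), np.uint8(237), np.uint8(238), np.uint8(238), np.uint8(240), np.uint8(138), np.uint8(145), np.uint8(133), np.uint8(126), np.uint8(117), np.uint8(108), np.uint8(106), np.uint8(103), np.uint8(90), np.uint8(188), np.uint8(108), np.uint8(109), np.uint8(108), np.uint8(108), np.uint8(106), np.uint8(110), np.uint8(110), np.uint8(110)
[... 247 characters left out ...]
np.uint8(108), np.uint8(122), np.uint8(139), np.uint8(141), np.uint8(138), np.uint8(124), np.uint8(58), np.uint8(58), np.uint8(56), np.uint8(56), np.uint8(56), np.uint8(56), np.uint8(57), np.uint8(57), np.uint8(59), np.uint8(57), np.uint8(59), np.uint8(60)]
305 [np.uint8(236), np.uint8(235), np.uint8(235), np.uint8(235), np.uint8(236), np.uint8(237), np.uint8(234), np.uint8(226), np.uint8(210), np.uint8(190), np.uint8(180), np.uint8(102), np.uint8(106), np.uint8(104), np.uint8(104), np.uint8(103), np.uint8(101), np.uint8(129), np.uint8(56), np.uint8(54), np.uint8(55), np.uint8(53), np.uint8(55), np.uint8(53), np.uint8(54), np.uint8(54), np.uint8(53), np.uint8(52), np.uint8(53), np.uint8(53)]
```

```bash
python3 -c "
from h import *
W=load('w14')
a,b=atz(W,235.5,152.5,.01),atz(W,288.5,152.5,.01);d=(b-a)/np.linalg.norm(b-a);n=np.array([-d[1],d[0],0])
print(np.linalg.norm(b-a),(a+b)/2-.037*n,np.degrees(np.arctan2(n[1],n[0])))
p=atz(W,262,113,.03);print(p-.075*n)
go(((a+b)/2-.037*n)[[0,1,1]].tolist()+[97])"
```

```text
0.05501136959994262 [0.68286414 0.10972115 0.01      ] 97.01781043704133
[0.68244388 0.11057269 0.03      ]
t 22.85 tcp [0.679  0.1117 0.1473] psi 97.0 gap 0.453 F [ 0.2  0.8 -3.2] g 62.1
row [-0.08  0.12  1.25] -0.0
```

Call:
drive_tool(motion=[[[25,-0.07,0.1,0,0],[25,-0.07,0.1,1,0],[25,-0.07,0.1,2.2,0],[25,-0.07,0.1,3.0,0],[25,-0.07,0.1,3.5,0],[25,-0.07,0.1,3.7,0],[25,-0.07,0.1,3.7,0],[25,-0.07,0.1,3.7,0],[25,-0.07,0.1,3.7,0]]])

```text
t: 23.75
tcp_pos: [0.6847, 0.11, 0.0379]
tool_rot: [0.663, 0.749, 0.001, 0.001]
force: [-0.3, 0.8, -3.4]
finger_gap: 0.456
gripper_force: 62.1
```

```bash
python3 -c "
from h import *
go((.6827,.110,.0325,97))"
```

```text
t 23.75 tcp [0.6847 0.11   0.0379] psi 97.0 gap 0.456 F [-0.3  0.8 -3.4] g 62.1
row [ 0.01 -0.07  0.18] -0.0
```

Call:
drive_tool(motion=[[[25,0,-0.06,0.06,0],[25,0,-0.06,0.12,0],[25,0,-0.06,0.17,0],[25,0,-0.06,0.18,0],[25,0,-0.06,0.18,0],[25,0,-0.06,0.18,0]]])

```text
t: 24.35
tcp_pos: [0.6816, 0.1098, 0.0326]
tool_rot: [0.663, 0.749, 0.0, 0.0]
force: [-2.9, 0.4, 3.7]
finger_gap: 0.452
gripper_force: 63.2
```

On the floor (+3.7 N, z = grasp height + 10 mm). Release and rise.

Call:
drive_tool(motion=[[[55,0,0,0,0],[70,0,0,0,0],[85,0,0,0,0],[85,0,0,-0.5,0],[85,0,0,-1.5,0],[85,0,0,-3,0],[85,0,0,-4.5,0],[85,0,0,-4.5,0],[85,0,0,-4.5,0],[85,0,0,-4.5,0]]])

```text
t: 25.35
tcp_pos: [0.6806, 0.1098, 0.1651]
tool_rot: [0.663, 0.749, -0.001, -0.001]
force: [-0.8, 1.3, -0.7]
finger_gap: 0.993
gripper_force: 0.0
```

```bash
python3 - <<'E'
from h import *
im,W=snap('wrist','w15');hsv=cv2.cvtColor(im,cv2.COLOR_RGB2HSV).astype(int)
go((.68,.11,.16,97))
red=(((hsv[...,0]<8)|(hsv[...,0]>172))&(hsv[...,1]>140)&(hsv[...,2]>50)).astype(np.uint8)
n,l,st,c=cv2.connectedComponentsWithStats(red)
for i in range(1,n):
    if st[i,4]>100:
        x,y,w,h=st[i,:4];print(st[i],'chute top',[atz(W,x+w/2,v,.056).round(4) for v in(y,y+h)])
# mechanism, w12: gold top + yellow floor margins
for f,P in(('w12',(.683,-.123)),('w15',(.6827,.110))):
    W=load(f);im=cv2.imread(f'pics/{f}.png')[...,::-1];hsv=cv2.cvtColor(im,cv2.COLOR_RGB2HSV).astype(int)
    y=((hsv[...,0]>22)&(hsv[...,0]<36)&(hsv[...,1]>140)&(hsv[...,2]>190)).astype(np.uint8)
    n,l,st,c=cv2.connectedComponentsWithStats(y)
    print(f,[(st[i].tolist()) for i in range(1,n) if st[i,4]>40])
    g=((hsv[...,0]>14)&(hsv[...,0]<=23)&(hsv[...,1]>90)&(hsv[...,2]>90)).astype(np.uint8)
    n,l,st,c=cv2.connectedComponentsWithStats(g)
    for i in range(1,n):
        if st[i,4]>150:
            x,yy,w,h=st[i,:4];print('gold',st[i],atz(W,x+w/2,yy+h/2,.052).round(4),atz(W,x+w/2,yy+h,.052).round(4))
E
```

```text
t 25.4 tcp [0.6803 0.1098 0.1643] psi 97.0 gap 0.996 F [ 0.  -0.   0.1] g 0.0
row [ 0.01 -0.01  0.14] -0.0
[239 156  43  64 870] chute top [array([0.6785, 0.1441, 0.056 ]), array([0.6864, 0.0809, 0.056 ])]
w12 [[220, 126, 64, 77, 1104], [466, 235, 16, 10, 119]]
gold [ 223  148   60   60 1249] [ 0.686  -0.1149  0.052 ] [ 0.6804 -0.1458  0.052 ]
w15 [[241, 148, 45, 63, 445], [236, 154, 4, 49, 144], [254, 195, 12, 10, 73]]
```

Chute is at about (.683,.110) and the mechanism at about (.684,−.124), both on their tray centres. The gripper is clear of everything.

```bash
python3 -c "
from station import manip
print(manip.sign_off())"
```

```text
the job is handed in; nothing more can be done
None
```

I packed all four parts into their matching trays and handed the job in at about 25 s; sign-off gave no verdict. By my measurements each part sits within about 3 mm of its tray centre and was set down on the floor. I viewed 15 pictures, one over the limit of 14, and did not look at the mechanism or chute after placing them, only checked them numerically.

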